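Slide the funnel board out over the beaker and hold it

ROBOT

A 6-joint arm with a two-finger parallel gripper is mounted at the origin on the work surface. World frame = base frame: x ahead of the robot, y to its left, z up, the work surface at z = 0. Lengths are in m, angles in degrees, forces in N, time in s.
With the tool pointing down it reaches from about 0.375 to 0.9 m from the base axis. Payload 3.1 kg.
Tool frame: the origin (TCP) lies on the centre line of the jaws, within the pads' length; the fingertips stand 17 mm ahead of it and the grasp point (between the pads) lies 2 mm behind it; z points along the fingers, y is the line along which they close (so a half turn about z gives the same grasp; the last joint's range is limited). The gripper opens to 87 mm and grips with 3 to 60 N. Pads are 19 mm wide; open, the fingers measure 117 mm over their backs; the gripper's body (75 mm by 190 mm) begins 51 mm behind the grasp point.
Start: joints at [-84.253, 30.224, 82.088, -0, 67.689, -10.227], TCP at [0.172, -0.601, 0.24] pointing down, gripper open.
Joint ranges: [-176.69, 176.69], [-43.24, 126.21], [12.49, 139.97], [-82, 262], [0, 151.66], [-163.58, 163.58]. Speed limits (degrees/s): [159.86, 159.86, 180, 180, 180, 180].

INTERFACE

Orientations are given as a 3x3 rotation matrix whose columns are the frame's x, y, z axes.
In Python, from rig import bot, imaging, finder gives the robot as it stands. The module is installed in compiled form; this text tells all that it offers.
- The arm moves only by the tool play_rows, never from a script. Its argument "motion" is a list that holds one entry, the list of rows, each a list of 6 numbers: the shift along the tool's x, y, z in a scale on which 1.0 is 0.75 m, then the turn, a rotation vector about the tool's x, y, z in parts of the range, where 1.0 means 120 degrees. In form: [[[dx, dy, dz, wx, wy, wz], ...]]. A call has 1 to 8 rows; each row is the pose to reach, as a shift and turn from the pose commanded when the call began, along the tool's axes at that moment; what a row does not reach only later rows make up. A row lasts 1/12 s, in which the tool goes at most 41.7 mm and 7.16 degrees, less where a joint would pass 70% of its speed; a pose out of reach is approached as far as the arm can. Shift and turn numbers lie between -1 and 1, and a call with a number outside is refused. A call with a gripper value outside its range is refused whole. "fingers" is the finger opening in m, from 0 to 0.087, set as the call begins (left out, the last holds). The fingers move at their own pace and stop on an object; the grip force is fixed at half the most. Time passes only in rows, so rows that repeat a pose let the fingers close. It gives the time, the measured TCP pose, the force, the opening and the grip force at its end, in the units of the state.
- bot.read_state(): the state, without advancing time (a new reading comes with each control period).
- imaging.capture(name): name is "side" or "top"; returns a dict with "frame" (480x640x3 uint8, red, green, blue), "camera_matrix" (3x3 intrinsics, pixels), "R" (3x3) and "t" (3): a world point X has camera coordinates R X + t. Camera axes: x right, y down, z forward; pixel columns grow to the right and rows downward; lengths in m; the calibration is good to about 2 mm. A picture is of the moment at which its call begins. There is no depth.
- bot.hand_in(): hands the job in; it is judged then, once.
Trained networks look in the newest picture that a camera, given by its name, has taken for a name from the list of things; names that differ only in an ending like _2 or _b are one class to them, and where a whole thing is asked for, a point or a joint stands for the part that bears it (a point fixed in the world has none). Each returns a list of dicts, best first, with "confidence" (0 to 1); they miss things now and then, are a little off and sometimes report something else, mostly with a low value. They report only what shows in the picture. A call takes as long as a camera call. They do not tell look-alikes from the thing itself.
- finder.recognise(camera, name): "at" ([x, y, z] in m, in world coordinates, good to about 4 mm: the middle of the surface that is visible of it).
- finder.outline_of(camera, name): "pixels" (480x640 bool, what is visible of it).
The state is a dict: "time_s": time; "joint_positions": joint angles; "qvel": joint speeds; "tau": joint torques, N m; "position": TCP position; "tcp_rot": TCP orientation; "force": force on the tool from outside, world axes, zero at the start; "moment": the same for the moment, N m; "opening": opening from 0.0 (shut) to 1.0 (fully open); "grasp_force": force on a finger pad.
Only numpy, scipy, OpenCV 4.12 (cv2) and the standard library are available. Lean on these libraries where they do the work, as an engineer would, in place of code of your own. Each camera call takes 0.05 s, during which the arm holds its last target. There are 200 camera calls.

TASK

Slide the funnel board straight out along its wooden stand, flat on the stand all the way, until the dark line scored across the board is flush with the stand's edge, so that the funnel's stem hangs centred over the beaker. That far out the board tips as soon as it is let go, so finish while still holding it level with its underside on the stand. Leave the beaker, the amber bottle, the measuring cylinder and the jar where they stand.

Things in the scene. Friction and masses are not known exactly. Their poses are not given: they have to be found in the camera images.
- stand: Wooden bench stand, fixed: a flat top 280 x 130 mm, 130 mm above the bench, on two end panels. Origin at the centre of its underside (on the bench); x axis lies along its length and points outward, the way the board is to slide; z up. No rails or stops on top.
- stand_edge (a point): Middle of the stand's outward top edge, 140 mm outward of the stand's centre, 130 mm above the bench; axes as the stand's.
- funnel_board: Loose plywood board, 340 x 90 x 12 mm, about 0.45 kg, with a steel funnel (82 mm across, top 62 mm above the underside) at its outward end and an upright wooden grip at the other. It starts lying on the stand, its funnel end overhanging, resting by itself. Origin at the centre of its underside; x along its length to the funnel, z up.
- board_line (a point): The dark scored line, 3 mm wide, straight across the board's top and down its sides, 30 mm from the board's middle towards the grip; this point is at its middle on the underside. Axes as the board's. With the line flush at the stand's edge 200 mm of board overhang.
- board_grip (a point): Point to hold in the upright wooden grip: a bar 60 mm long along the board, 22 mm wide, rising 46 mm above the board's top, centred 140 mm from the board's middle on the side away from the funnel. The point is 30 mm above the board's top; the bar ends 16 mm higher. Axes as the board's: close the fingers along y, from above.
- funnel_stem (a point): Lower tip of the funnel's stem (14 mm diameter), on the funnel's axis, 125 mm from the board's middle, 26 mm below the board's underside.
- beaker: Clear glass beaker, 68 mm across, 75 mm high, standing on the bench out in front of the stand's edge, where the stem comes once the line is flush. Origin at the centre of its underside.
- amber_bottle: Bystander: amber glass bottle with black cap, 66 mm across, 140 mm high. Origin at the centre of its underside.
- measuring_cylinder: Bystander: clear plastic measuring cylinder, 195 mm high, foot 72 mm across, tube 34 mm. Origin at the centre of its underside.
- jar: Bystander: low white jar, 60 mm across, 60 mm high. Origin at the centre of its underside.
Things that resemble listed ones, but are neither listed nor needed, are in the scene too. Leave any red or yellow look-alike of the beaker alone.

How it is judged (in metres and radians):
At the end, for the whole second after the job is handed in: Line within 8 mm of the stand's edge, stem within 18 mm of the beaker's axis, board within 0.12 rad of the stand's direction and 0.05 rad of level, underside on the stand (4 mm, over 0.3 N), at rest, not touching the beaker, held by the fingers (over 1 N); beaker upright (x of board_line in the frame of stand_edge between -0.008 and 0.008 m and horizontal distance between funnel_stem and beaker below 0.018 m and angle between the x axis of funnel_board and the x axis of stand, either way round below 0.12 rad and angle between funnel_board's own z axis and vertical below 0.05 rad and z of board_line in the frame of stand_edge between -0.004 and 0.004 m and contact force between funnel_board and stand above 0.3 N and contact force between funnel_board and the fingers above 1 N and contact force between funnel_board and beaker below 0.1 N and linear speed of funnel_board below 0.02 m/s and angle between beaker's own z axis and vertical below 0.1 rad); the arm keeps its last pose, push and grip.
It fails at once if the board is lifted more than 20 mm off the stand (z of funnel_board in the frame of stand above 0.15 m).
It fails at once if the board tips by more than 0.15 rad (angle between funnel_board's own z axis and vertical above 0.15 rad).
It fails at once if the beaker is displaced by more than 10 mm (distance of beaker from where it was at the start of the episode above 0.01 m).
It fails at once if a bystander is displaced by more than 20 mm (distance of any of amber_bottle, measuring_cylinder, jar from where it was at the start of the episode above 0.02 m).
It also fails if it takes over 32 s, if anything falls off the work surface, if the arm or the gripper's body presses on something with over 40 N, if the wrist force passes 120 N, or if a joint passes its speed limit or range.

## Working session

There is one attempt and no reset: what is moved stays moved. The work goes in short steps, Python scripts to look and compute and a tool call to move; the robot and the scene stay as the last step left them, time stands still between calls to the robot, and variables do not carry over. Pictures are saved under pics/ and viewed, at most 10 in all, crops included, and the job is handed in when it is done.

Besides the shell and the picture viewer there is one more tool, called after "Call:" by a JSON object that holds its "method" and its "body", one argument or row to a line. play_rows: Moves the arm, as the interface text tells. Its arguments: {"type":"object","properties":{"motion":{"type":"array"},"fingers":{"type":"number"}},"required":["motion"]}

```bash
mkdir -p pics; python3 - <<'E'
from rig import bot, imaging, finder
import cv2, numpy as np
s=bot.read_state(); print(s)
for c in ("side","top"):
    d=imaging.capture(c); cv2.imwrite(f"pics/{c}0.png",d["frame"][:,:,::-1])
    print(c,d["camera_matrix"],d["R"],d["t"])
    for n in ("stand","funnel_board","board_line","board_grip","funnel_stem","beaker","amber_bottle","measuring_cylinder","jar"):
        print(n,[(np.round(r["at"],3).tolist(),round(r["confidence"],2)) for r in finder.recognise(c,n)])
E
```

```text
{'time_s': 0.0, 'joint_positions': array([-8.42515495e+01,  3.02796092e+01,  8.21572329e+01, -5.25770401e-04,
        6.76890245e+01, -1.02258262e+01]), 'qvel': array([-0.00828568, -0.11219526,  0.00929046, -0.01582444, -0.00846222,
       -0.04151721]), 'tau': array([-8.53185520e-04, -4.40046108e+01, -1.76593530e+01,  6.31885557e-02,
        5.84216556e-02, -1.70309236e-04]), 'position': array([ 0.17197323, -0.60014147,  0.23856   ]), 'tcp_rot': array([[ 9.61384430e-01,  2.75208876e-01, -2.28479102e-04],
       [ 2.75208706e-01, -9.61382023e-01,  2.18488579e-03],
       [ 3.81644260e-04, -2.16339462e-03, -9.99997587e-01]]), 'force': array([0.83705277, 0.01047906, 0.04746307]), 'moment': array([-0.00659555,  0.00782153,  0.03088472]), 'grasp_force': 0.0, 'opening': 0.9994533144858954}
side [[516.40186208   0.         315.42348485]
 [  0.         516.40186208 254.75643649]
 [  0.           0.           1.        ]] [[-0.9690039  -0.24645861 -0.01701764]
 [-0.17835189  0.74556575 -0.64212328]
 [ 0.17094458 -0.61918483 -0.76641248]] [0.53475195 0.2237166  0.86072751]
stand [([0.512, 0.2
[... 557 characters left out ...]
9714 238.88186791]
 [  0.           0.           1.        ]] [[ 1.47407635e-02 -9.99891281e-01 -3.67739481e-04]
 [-9.93651395e-01 -1.46077469e-02 -1.11550518e-01]
 [ 1.11533019e-01  2.00974466e-03 -9.93758696e-01]] [-0.05673169  0.56571291  0.82431712]
stand [([0.522, 0.222, 0.134], 0.82)]
funnel_board [([0.54, 0.084, 0.139], 0.84)]
board_line [([0.542, 0.08, 0.138], 0.66)]
board_grip [([0.538, 0.08, 0.143], 0.92)]
funnel_stem [([0.534, 0.082, 0.141], 0.9)]
beaker [([0.698, -0.084, 0.028], 0.84), ([0.704, -0.209, 0.036], 0.82), ([0.594, -0.124, 0.016], 0.76)]
amber_bottle [([0.412, -0.046, 0.097], 0.97)]
measuring_cylinder [([0.563, -0.226, 0.085], 0.77)]
jar [([0.685, 0.224, 0.059], 0.63)]
```

View pics/side0.png

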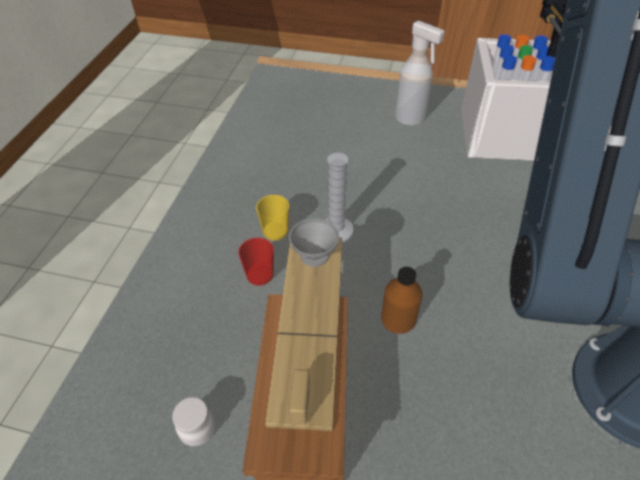

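View pics/top0.png

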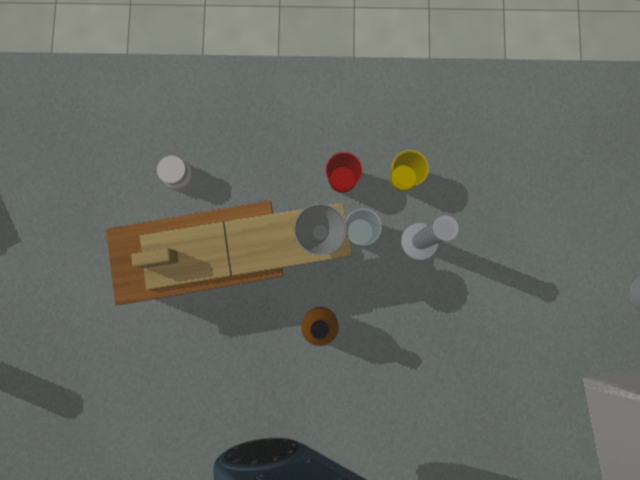

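The side view shows the grip near (303,390), the line at y≈334, the funnel at (315,240), and the jar at (193,420). In the top view the stand's outward edge runs (271,202)-(282,277), the line is at x≈228, and the grip is near (155,257).
There are three beaker candidates in the top view: clear (362,227), red (344,172) and yellow (408,170). The clear one fits, as it is glass and lies on the board's line, and the other two are the look-alikes. I'll confirm it with a crop.

```bash
cat > h.py <<'E'
import numpy as np
def back(d,uv,z):
    K,R,t=(np.array(d[k]) for k in ("camera_matrix","R","t"))
    C=-R.T@t; r=R.T@np.linalg.solve(K,[uv[0],uv[1],1]); return C+r*(z-C[2])/r[2]
def proj(d,X):
    p=d["camera_matrix"]@(d["R"]@np.asarray(X)+d["t"]); return p[:2]/p[2]
E
python3 - <<'E'
from rig import imaging,finder
import cv2,numpy as np
from h import *
d=imaging.capture("top")
im=cv2.imread("pics/top0.png")[140:320,100:380]
cv2.imwrite("pics/crop.png",cv2.resize(im[:,:],(784,504),interpolation=cv2.INTER_CUBIC))
for n in("stand","funnel_board","beaker"):
    for r in finder.outline_of("top",n):
        m=r["pixels"].astype(np.uint8); c=max(cv2.findContours(m,0,2)[0],key=cv2.contourArea)
        print(n,round(r["confidence"],2),m.sum(),cv2.boundingRect(c),cv2.minAreaRect(c))
for n,uv,z in[("stA",(271,202),.13),("stB",(282,277),.13),("stC",(108,228),.13),("stD",(117,304),.13),("lineA",(224.5,222),.142),("lineB",(231,275.5),.142),("bdA",(141,236),.142),("bdB",(148,290),.142),("funnel",(319.5,229.5),.192),("bkrim",(363,226.5),.075)]:
    print(n,back(d,uv,z).round(4))
E
```

```text
stand 0.88 5287 (106, 201, 177, 104) ((192.45205688476562, 251.91171264648438), (78.37283325195312, 170.37158203125), 79.9393081665039)
funnel_board 0.8 11497 (131, 202, 220, 87) ((239.11563110351562, 244.91683959960938), (57.57844543457031, 218.27581787109375), 80.83765411376953)
beaker 0.98 1159 (326, 152, 36, 40) ((343.5, 171.5), (39.0, 35.0), 90.0)
beaker 0.93 1079 (346, 208, 37, 37) ((364.0000305175781, 225.50003051757812), (36.2814826965332, 35.104793548583984), 78.69007110595703)
beaker 0.86 1243 (390, 149, 39, 43) ((407.00006103515625, 170.00003051757812), (35.35533905029297, 42.42640686035156), 45.0)
stA [0.6168 0.041  0.13  ]
stB [0.4908 0.0193 0.13  ]
stC [0.5685 0.3134 0.13  ]
stD [0.4425 0.29   0.13  ]
lineA [0.5798 0.1156 0.142 ]
lineB [0.4917 0.1015 0.142 ]
bdA [0.5545 0.2523 0.142 ]
bdB [0.4662 0.2356 0.142 ]
funnel [ 0.5629 -0.0423  0.192 ]
bkrim [ 0.5851 -0.1193  0.075 ]
```

View pics/crop.png

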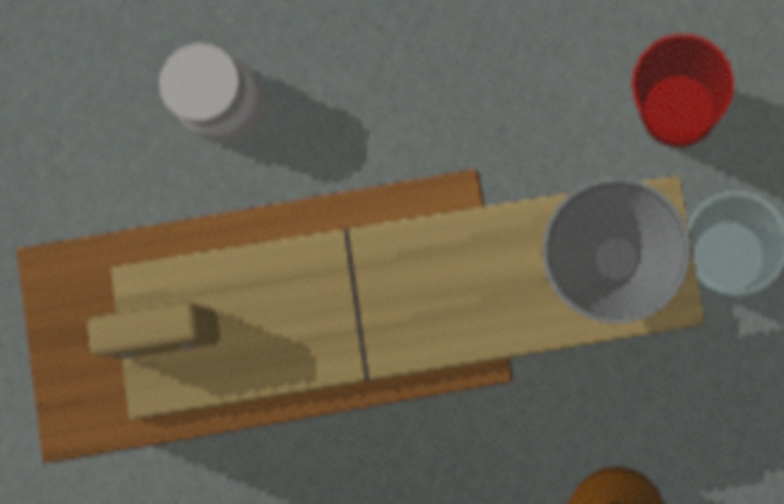

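The crop confirms the clear glass beaker: rim centre at about (362,226) in the full image, on the board's axis just past the funnel. The grip's top centre is at about (151,258). The measured sizes agree with the given ones: stand 277x128 mm, rear to line 138 mm, edge to beaker 153 mm.

```bash
cat >> h.py <<'E'
def plan(targets, yaw=None):
    from rig import bot
    s=bot.read_state(); R=s["tcp_rot"]; p=s["position"]
    y=np.degrees(np.arctan2(R[1,1],R[0,1]))
    print("t",s["time_s"],"pos",p.round(4),"yaw of y",y.round(2),"F",s["force"].round(1),"z",R[:,2].round(4))
    for q in targets: print(q,(R.T@(np.array(q)-p)).round(4))
    if yaw is not None: print("wz",round(-(yaw-y),2))
E
python3 - <<'E'
from rig import imaging
from h import *
d=imaging.capture("top"); e=imaging.capture("side")
print(back(d,(151,257.9),.188))
# grip top in side: predicted pixel
print(proj(e,[.516,.217,.188]),proj(d,[.516,.217,.188]))
plan([(.172,-.6,.32),(.45,-.45,.32),(.56,-.15,.32)],10)
E
```

```text
[0.51561103 0.21610365 0.188     ]
[298.52944785 387.81109867] [150.4321784  257.63894047]
t 1.3 pos [ 0.172  -0.6008  0.2396] yaw of y -74.03 F [-0.2  0.2  0.6] z [ 0.  0. -1.]
(0.172, -0.6, 0.32) [ 0.0002 -0.0008 -0.0804]
(0.45, -0.45, 0.32) [ 0.3087 -0.0685 -0.0804]
(0.56, -0.15, 0.32) [ 0.4971 -0.3267 -0.0804]
wz -84.03
```

Units first: shifts go in shares of 0.75 m and turns go in shares of 120 degrees. So 0.31 m / 0.75 = 0.4133, -0.08 m / 0.75 = -0.1067, -42 degrees / 120 = -0.35.

Call:
{"method": "play_rows", "body": {
  "motion": [
    [[0,0,-0.0533,0,0,0],[0,0,-0.1067,0,0,0],[0.4133,-0.0933,-0.1067,0,0,-0.35],[0.4133,-0.0933,-0.1067,0,0,-0.35],[0.4133,-0.0933,-0.1067,0,0,-0.35],[0.4133,-0.0933,-0.1067,0,0,-0.35],[0.4133,-0.0933,-0.1067,0,0,-0.35],[0.4133,-0.0933,-0.1067,0,0,-0.35]]
  ],
  "fingers": 0.087
}}

```text
time_s: 1.97
position: [0.3928, -0.4796, 0.3198]
tcp_rot: [[0.526, 0.851, 0.0], [0.851, -0.526, -0.0], [-0.0, 0.0, -1.0]]
force: [0.5, -0.0, 0.0]
opening: 0.997
grasp_force: 0.0
```

```bash
python3 -c "
from h import *
plan([(.56,-.15,.32),(.516,.217,.32)],10)"
```

```text
t 1.9667 pos [ 0.3928 -0.4796  0.3198] yaw of y -31.71 F [ 0.5 -0.   0. ] z [ 2.e-04 -3.e-04 -1.e+00]
(0.56, -0.15, 0.32) [ 3.683e-01 -3.100e-02 -3.000e-04]
(0.516, 0.217, 0.32) [ 6.574e-01 -2.613e-01 -4.000e-04]
wz -41.71
```

Converted, 0.37 m / 0.75 = 0.4933, -0.03 m / 0.75 = -0.04, -42 degrees / 120 = -0.35.

Call:
{"method": "play_rows", "body": {
  "motion": [
    [[0.4933,-0.04,0,0,0,-0.35],[0.4933,-0.04,0,0,0,-0.35],[0.4933,-0.04,0,0,0,-0.35],[0.4933,-0.04,0,0,0,-0.35],[0.4933,-0.04,0,0,0,-0.35],[0.4933,-0.04,0,0,0,-0.35],[0.4933,-0.04,0,0,0,-0.35],[0.4933,-0.04,0,0,0,-0.35]]
  ]
}}

```text
time_s: 2.63
position: [0.5453, -0.1829, 0.3198]
tcp_rot: [[-0.173, 0.985, 0.0], [0.985, 0.173, -0.0], [-0.0, 0.0, -1.0]]
force: [0.6, 0.1, -0.5]
opening: 1.003
grasp_force: 0.0
```

```bash
python3 -c "
from h import *
plan([(.5157,.2165,.30),(.5157,.2165,.22)],10.2)"
```

```text
t 2.6333 pos [ 0.5453 -0.1829  0.3198] yaw of y 9.98 F [ 0.6  0.1 -0.5] z [ 4.e-04 -2.e-04 -1.e+00]
(0.5157, 0.2165, 0.3) [0.3985 0.0401 0.0197]
(0.5157, 0.2165, 0.22) [0.3985 0.0401 0.0997]
wz -0.22
```

Converted, 0.4 m / 0.75 = 0.5333, 0.04 m / 0.75 = 0.0533.

Call:
{"method": "play_rows", "body": {
  "motion": [
    [[0.5333,0.0533,0.0267,0,0,0],[0.5333,0.0533,0.0267,0,0,0],[0.5333,0.0533,0.0267,0,0,0],[0.5333,0.0533,0.0267,0,0,0],[0.5333,0.0533,0.0267,0,0,0],[0.5333,0.0533,0.0267,0,0,0],[0.5333,0.0533,0.0267,0,0,0],[0.5333,0.0533,0.0267,0,0,0]]
  ]
}}

```text
time_s: 3.3
position: [0.5194, 0.1491, 0.3032]
tcp_rot: [[-0.173, 0.985, 0.001], [0.985, 0.173, 0.0], [-0.0, 0.001, -1.0]]
force: [0.9, -0.7, -0.1]
opening: 1.0
grasp_force: 0.0
```

Converted, 0.073 m / 0.75 = 0.0973, 0.008 m / 0.75 = 0.0107.

Call:
{"method": "play_rows", "body": {
  "motion": [
    [[0.0973,0.0107,0,0,0,0],[0.0973,0.0107,0,0,0,0],[0.0973,0.0107,0,0,0,0],[0.0973,0.0107,0,0,0,0]]
  ]
}}

```text
time_s: 3.63
position: [0.5147, 0.2221, 0.303]
tcp_rot: [[-0.177, 0.984, 0.0], [0.984, 0.177, -0.0], [-0.0, 0.0, -1.0]]
force: [0.1, -0.8, -0.3]
opening: 0.995
grasp_force: 0.0
```

```bash
python3 -c "
from h import *
plan([(.5157,.2165,.22),(.5157,.2165,.174)],10.2)"
```

```text
t 3.6333 pos [0.5147 0.2221 0.303 ] yaw of y 10.2 F [ 0.1 -0.8 -0.3] z [ 2.e-04 -4.e-04 -1.e+00]
(0.5157, 0.2165, 0.22) [-0.0056  0.      0.083 ]
(0.5157, 0.2165, 0.174) [-0.0056  0.      0.129 ]
wz -0.0
```

Converted, 0.13 m / 0.75 = 0.1733, 0.11 m / 0.75 = 0.1467.

Call:
{"method": "play_rows", "body": {
  "motion": [
    [[-0.008,0,0.04,0,0,0],[-0.008,0,0.08,0,0,0],[-0.008,0,0.12,0,0,0],[-0.008,0,0.1467,0,0,0],[-0.008,0,0.1733,0,0,0],[-0.008,0,0.1733,0,0,0],[-0.008,0,0.1733,0,0,0]]
  ]
}}

```text
time_s: 4.22
position: [0.516, 0.2131, 0.1724]
tcp_rot: [[-0.171, 0.985, -0.003], [0.985, 0.171, -0.001], [-0.0, -0.003, -1.0]]
force: [0.4, 0.0, 0.4]
opening: 0.992
grasp_force: 0.0
```

```bash
python3 - <<'E'
from rig import imaging
from h import *
import cv2
plan([(.5157,.2165,.174)],10.2)
d=imaging.capture("side");e=imaging.capture("top")
a=cv2.resize(d["frame"][330:470,220:380],(480,420)); b=cv2.resize(e["frame"][190:310,100:200],(350,420))
b=b[:, :310]
cv2.imwrite("pics/g1.png",np.hstack([a,b])[:,:,::-1])
E
```

```text
t 4.2167 pos [0.516  0.2131 0.1724] yaw of y 9.87 F [0.4 0.  0.4] z [-2.5e-03 -8.0e-04 -1.0e+00]
(0.5157, 0.2165, 0.174) [ 0.0034  0.0003 -0.0016]
wz -0.33
```

View pics/g1.png

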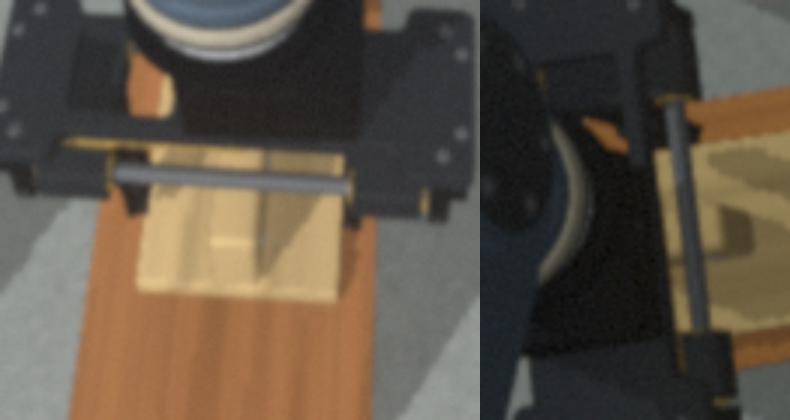

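The fingers straddle the grip with it roughly centred (side crop, grip at about (235,240) between the jaws at 130 and 350). Closing now.

Call:
{"method": "play_rows", "body": {
  "motion": [
    [[0,0,0,0,0,0],[0,0,0,0,0,0],[0,0,0,0,0,0],[0,0,0,0,0,0],[0,0,0,0,0,0],[0,0,0,0,0,0],[0,0,0,0,0,0],[0,0,0,0,0,0]]
  ],
  "fingers": 0.0
}}

```text
time_s: 4.98
position: [0.5161, 0.2146, 0.173]
tcp_rot: [[-0.173, 0.985, -0.0], [0.985, 0.173, -0.0], [-0.0, -0.0, -1.0]]
force: [-1.1, -0.0, -0.0]
opening: 0.478
grasp_force: 0.0
```

```bash
cat > m.py <<'E'
from rig import imaging,bot
from h import *
import cv2,sys
s=bot.read_state(); print(s["time_s"],s["position"].round(4),s["force"].round(1),s["moment"].round(2),s["opening"],s["grasp_force"])
d=imaging.capture("top"); e=imaging.capture("side")
n=sys.argv[1]
x0,y0,w,h=[int(v) for v in sys.argv[2:6]] if len(sys.argv)>2 else (200,185,200,110)
cv2.imwrite(f"pics/{n}.png",cv2.resize(d["frame"][y0:y0+h,x0:x0+w],(w*4-0,h*4),interpolation=cv2.INTER_CUBIC)[:,:,::-1])
cv2.imwrite(f"pics/{n}s.png",cv2.resize(e["frame"][210:360,240:380],(560,600),interpolation=cv2.INTER_CUBIC)[:,:,::-1])
E
python3 m.py c1
```

```text
4.9833 [0.5161 0.2146 0.173 ] [-1.1 -0.  -0. ] [-0.   -0.15  0.04] 0.4778379207715606 0.0
```

Call:
{"method": "play_rows", "body": {
  "motion": [
    [[0,0,0,0,0,0],[0,0,0,0,0,0],[0,0,0,0,0,0],[0,0,0,0,0,0],[0,0,0,0,0,0],[0,0,0,0,0,0],[0,0,0,0,0,0],[0,0,0,0,0,0]]
  ]
}}

```text
time_s: 5.75
position: [0.5164, 0.2146, 0.173]
tcp_rot: [[-0.173, 0.985, 0.001], [0.985, 0.173, 0.0], [-0.0, 0.001, -1.0]]
force: [1.3, 0.0, -0.8]
opening: 0.25
grasp_force: 30.0
```

```bash
python3 m.py c2; python3 -c "
from h import *
plan([(.5157,.2165,.174)],10.2)"
```

```text
5.75 [0.5164 0.2146 0.173 ] [ 1.3  0.  -0.8] [ 0.11 -0.32  0.26] 0.2504219664491063 29.994333190843463
t 5.85 pos [0.5164 0.2146 0.173 ] yaw of y 9.98 F [ 1.6  1.  -1. ] z [ 5.e-04  1.e-04 -1.e+00]
(0.5157, 0.2165, 0.174) [ 0.002  -0.0004 -0.001 ]
wz -0.22
```

Converted, -0.04 m / 0.75 = -0.0533, -0.03 m / 0.75 = -0.04.

Call:
{"method": "play_rows", "body": {
  "motion": [
    [[-0.0027,0,0.0013,0,0,0],[-0.008,0,0.0013,0,0,0],[-0.016,0.0013,0.0013,0,0,0],[-0.024,0.0013,0.0013,0,0,0],[-0.032,0.0013,0.0013,0,0,0],[-0.04,0.0027,0.0013,0,0,0],[-0.048,0.0027,0.0013,0,0,0],[-0.0533,0.0027,0.0013,0,0,0]]
  ]
}}

```text
time_s: 6.52
position: [0.5247, 0.177, 0.1729]
tcp_rot: [[-0.171, 0.985, -0.0], [0.985, 0.171, 0.004], [0.004, 0.001, -1.0]]
force: [-0.2, 7.2, 5.4]
opening: 0.253
grasp_force: 30.0
```

```bash
python3 m.py c3; python3 -c "
from h import *
plan([],10)"
```

```text
6.5167 [0.5247 0.177  0.1729] [-0.2  7.2  5.4] [ 1.01  0.1  -0.01] 0.25291387923842495 29.9588507367298
t 6.6167 pos [0.5249 0.1764 0.173 ] yaw of y 9.85 F [-0.9  3.9  5.1] z [ 1.0e-04  2.6e-03 -1.0e+00]
wz -0.15
```

View pics/c3.png

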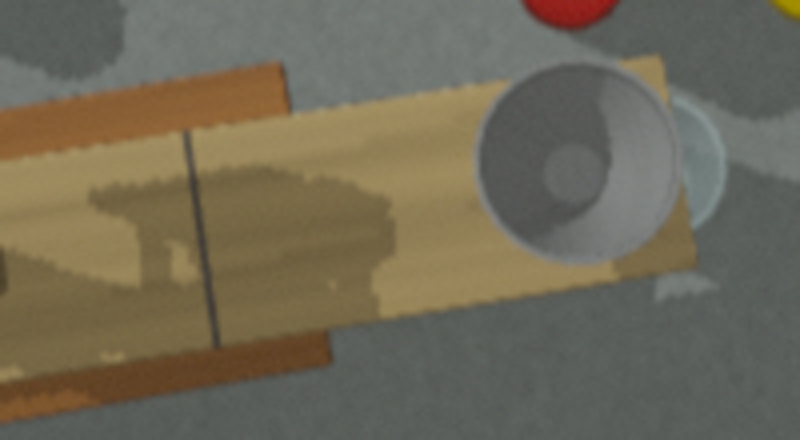

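The line (crop (187,130)-(216,347)) is about halfway to the edge. The funnel is at (578,162), the beaker is untouched behind it, and I see no tipping.

```bash
python3 - <<'E'
from rig import imaging
from h import *
d=imaging.capture("top")
f=lambda x,y,z:back(d,(200+x/4-.4,185+y/4-.4),z)
A,B=f(283,62,.13),f(331,362,.13); L=(f(187,130,.142)+f(216,347,.142))/2; F=f(578,162,.192); E=(A+B)/2
u=np.array([.174,-.985,0]); v=np.array([.985,.174,0])
bk=back(d,(363,226),.075); bk2=back(d,(364-.5,225.5),.05)
for n,q in(("edge-line",E-L),("bk-fun",bk-F),("bk2-fun",bk2-F),("bk-edge",bk-E)): print(n,(q@u).round(4),(q@v).round(4))
a,b=f(187,130,.142),f(216,347,.142); print(np.degrees(np.arctan2(*(a-b)[[1,0]])),np.degrees(np.arctan2(*(A-B)[[1,0]])))
E
```

```text
edge-line 0.0434 0.0058
bk-fun 0.0413 0.0086
bk2-fun 0.0451 0.0126
bk-edge 0.1526 0.0025
9.438583117957306 10.52536065966776
```

Converted, -0.037 m / 0.75 = -0.0493, -0.033 m / 0.75 = -0.044, -0.5 degrees / 120 = -0.0042.

Call:
{"method": "play_rows", "body": {
  "motion": [
    [[-0.0053,0.0013,0.0013,0,0,0],[-0.0133,0.0027,0.0013,0,0,-0.0017],[-0.0213,0.004,0.0013,0,0,-0.0033],[-0.0293,0.0053,0.0013,0,0,-0.0042],[-0.0373,0.0067,0.0013,0,0,-0.0042],[-0.044,0.0067,0.0013,0,0,-0.0042],[-0.0493,0.0067,0.0013,0,0,-0.0042],[-0.0493,0.0067,0.0013,0,0,-0.0042]]
  ]
}}

```text
time_s: 7.33
position: [0.5363, 0.1422, 0.1729]
tcp_rot: [[-0.179, 0.984, 0.001], [0.984, 0.179, 0.005], [0.005, 0.002, -1.0]]
force: [-2.0, 8.6, 10.9]
opening: 0.25
grasp_force: 30.0
```

```bash
python3 m.py c4; python3 -c "
from h import *
plan([],10)"
```

```text
7.3333 [0.5363 0.1422 0.1729] [-2.   8.6 10.9] [ 1.09  0.32 -0.  ] 0.2503827509587112 29.99029160477221
t 7.4333 pos [0.5363 0.1422 0.1729] yaw of y 10.33 F [-2.1  7.1 10.7] z [ 0.001   0.0047 -1.    ]
wz 0.33
```

View pics/c4.png

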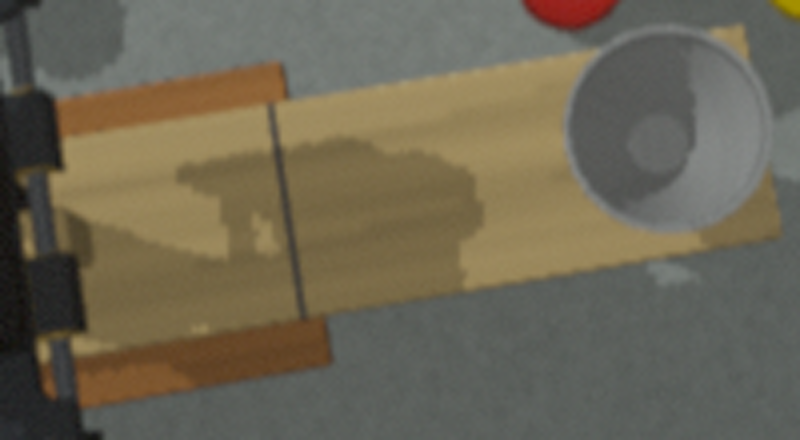

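View pics/c4s.png

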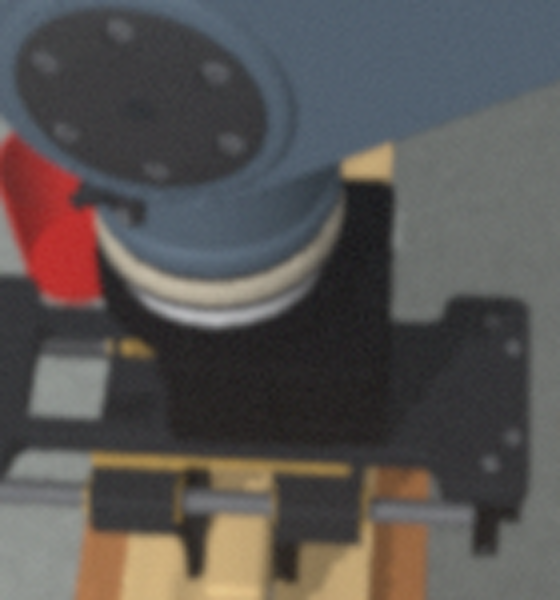

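The line in the crop, (271,103)-(303,318), is nearly at the stand edge, (283,62)-(331,362). The funnel at (668,128) now covers the beaker, and the side view is blocked by the arm.

```bash
python3 - <<'E'
from rig import imaging,finder
from h import *
d=imaging.capture("top")
f=lambda x,y,z:back(d,(200+x/4-.4,185+y/4-.4),z)
A,B=f(283,62,.13),f(330,362,.13); a,b=f(271,103,.142),f(303,318,.142); L=(a+b)/2; F=f(669,128,.192); E=(A+B)/2
u=np.array([.174,-.985,0]); v=np.array([.985,.174,0])
bk=back(d,(363,226),.075)
for n,q in(("edge-line",E-L),("bk-fun",bk-F)): print(n,(q@u).round(4),(q@v).round(4))
g=lambda p:np.degrees(np.arctan2(p[1],p[0]))
print(g(a-b),g(A-B)); 
print(F, g(f(780,236,.142)-f(303,318,.142))+80, g(f(742,26,.142)-f(271,103,.142))+80)
E
```

```text
edge-line 0.0068 -0.0
bk-fun 0.0044 0.0012
9.974983137558285 10.342606714113446
[ 0.58409945 -0.11515623  0.192     ] 0.6171074395024618 0.26924208835377783
```

Converted, -0.006 m / 0.75 = -0.008, -0.004 m / 0.75 = -0.0053.

Call:
{"method": "play_rows", "body": {
  "motion": [
    [[-0.0027,0,0,0,0,0],[-0.0053,0,0,0,0,0],[-0.008,0,0,0,0,0],[-0.008,0,0,0,0,0],[-0.008,0,0,0,0,0],[-0.008,0,0,0,0,0]]
  ]
}}

```text
time_s: 7.98
position: [0.5373, 0.1369, 0.1729]
tcp_rot: [[-0.179, 0.984, 0.001], [0.984, 0.179, 0.006], [0.005, 0.002, -1.0]]
force: [-2.8, 9.5, 10.5]
opening: 0.249
grasp_force: 30.0
```

```bash
python3 m.py c5 240 185 200 110
```

```text
7.9833 [0.5373 0.1369 0.1729] [-2.8  9.5 10.5] [ 1.34  0.33 -0.07] 0.24929353257887002 29.991181462537497
```

View pics/c5.png

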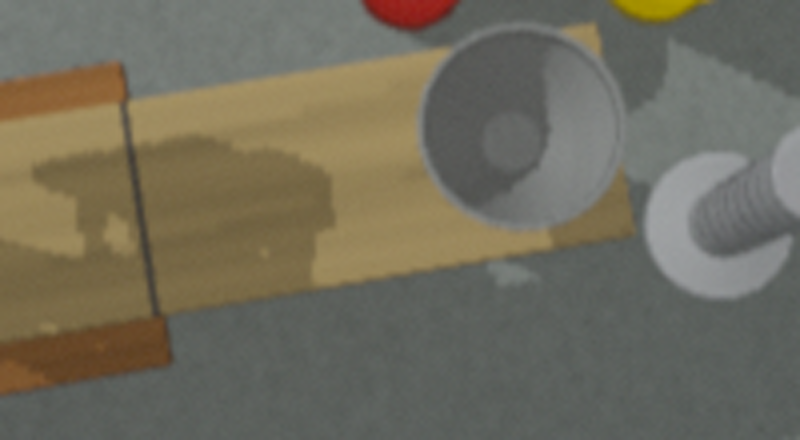

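The line (125,103)-(157,315) is within about 1-2 mm of flush. The funnel at (521,127) is centred over the beaker's position. The board is level, pressed down with about 10 N and gripped at 30 N, so I'm handing in.

```bash
python3 -c "
from rig import bot
print(bot.hand_in())"
```

```text
the job is handed in; nothing more can be done
None
```

The job is handed in, with no verdict returned: by my last picture the scored line was within about 2 mm of the stand's edge and the funnel was over the beaker, with the board still gripped at 30 N and pressed flat on the stand.

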